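# Pause the music and answer the speakerphone

## Robot

A 6-joint arm with a two-finger parallel gripper is mounted at the origin on the work surface. World frame = base frame: x ahead of the robot, y to its left, z up, the work surface at z = 0. Lengths are in m, angles in rad, forces in N, time in s.
With the tool pointing down it reaches from about 0.35 to 0.975 m from the base axis. Payload 4.9 kg.
Tool frame: the origin (TCP) lies on the centre line of the jaws, within the pads' length; the fingertips stand 19 mm ahead of it and the grasp point (between the pads) is the TCP; z points along the fingers, y is the line along which they close (so a half turn about z gives the same grasp; the last joint's range is limited). The gripper opens to 85 mm and grips with 20 to 120 N. Pads are 22 mm wide; open, the fingers measure 114 mm over their backs; the gripper's body (76 mm by 85 mm) begins 54 mm behind the grasp point. The pads swing forward as they close: fully open they stand 13 mm farther back than shut.
Start: joints at [-1.259, 0.053, 1.613, -0, 1.476, -0.119], TCP at [0.261, -0.568, 0.25] pointing down, gripper open.
Joint ranges: [-3.01, 3.01], [-1.01, 2.22], [0.06, 2.58], [-1.02, 4.17], [0.09, 2.62], [-3.14, 3.14]. Speed limits (rad/s): [2.57, 2.57, 3.14, 3.14, 3.14, 3.14].

## Interface

Orientations are given as a unit quaternion [w, x, y, z].
In Python, from plant import state, grab_frame, ticket, spotter gives the robot as it stands.
- The arm moves only by the tool apply_moves, never from a script. Its argument "series" is a list of rows, each an object of numbers: "jaw": the closure, from 0 (fully open) to 1 (shut); "dx", "dy", "dz": the shift along the tool's x, y, z in mm; "turn": the turn about the tool's z in rad. A call has 1 to 5 rows; each row is the pose to reach, as a shift and turn from the pose commanded when the call began, along the tool's axes at that moment; what a row does not reach only later rows make up. A row lasts 1/12 s, in which the tool goes at most 41.7 mm and 7.16 degrees, less where a joint would pass 70% of its speed; a pose out of reach is approached as far as the arm can. A call with a gripper value outside its range is refused whole. The fingers move at their own pace and stop on an object; the grip force is fixed at half the most. Time passes only in rows, so rows that repeat a pose let the fingers close. It gives the time, the measured TCP pose, the force, the opening and the grip force at its end, in the units of the state.
- state(): the state, without advancing time (a new reading comes with each control period).
- grab_frame(name): name is "side" or "top" or "wrist"; returns a dict with "pixels" (400x640x3 uint8, red, green, blue), "mtx" (3x3 intrinsics, pixels), "camera_from_world" (4x4, takes a point from world to camera coordinates). Camera axes: x right, y down, z forward; pixel columns grow to the right and rows downward; lengths in m; the calibration is good to about 2 mm. A picture is of the moment at which its call begins. There is no depth.
- ticket.job_done(): hands the job in; it is judged then, once.
Trained networks look in a picture, given as the dict that the camera call returned (one of the last four; its "shot" number tells which), for a name from the list of things; names that differ only in an ending like _2 or _b are one class to them, and where a whole thing is asked for, a point or a joint stands for the part that bears it (a point fixed in the world has none). Each returns a list of dicts, best first, with "conf" (0 to 1); they miss things now and then, are a little off and sometimes report something else, mostly with a low value. They report only what shows in the picture. A call takes as long as a camera call. They do not tell look-alikes from the thing itself.
- spotter.outline_of(picture, target): "region" (400x640 bool, what is visible of it) and "extent" ([left, top, right, bottom] in pixels, round what is visible of it).
The state is a dict: "time": time; "joint_pos": joint angles; "joint_vel": joint speeds; "joint_efforts": joint torques, N m; "tool_pos": TCP position; "tool_rot": TCP orientation; "contact_force": force on the tool from outside, world axes, zero at the start; "ft_torque": the same for the moment, N m; "gripper_width": opening from 0.0 (shut) to 1.0 (fully open); "grasp_force": force on a finger pad.
Only numpy, scipy, OpenCV 4.12 (cv2) and the standard library are available. Lean on these libraries where they do the work, as an engineer would, in place of code of your own. Each camera call takes 0.05 s, during which the arm holds its last target. There are 200 camera calls.

## Task

A call is coming in while music plays on the computer: tap the space bar of the keyboard to pause the music and let it come back up, then press the long bar-shaped answer key on the round speakerphone and withdraw. Touch both keys lightly with the fingertips, press no other key on either device, and do not pick up or shift anything on the desk.

Things in the scene. Friction and masses are not known exactly. Their poses are not given: they have to be found in the camera images.
- keyboard: Compact keyboard, silver case, grey keys all alike in colour, loose on rubber feet, about 0.9 kg; case 130 (x) x 320 (y) mm, its top 13 mm and all key tops 22 mm above the desk. Origin: centre of the underside; x to the back rows, away from the worker, y to the left along the rows, z up. Six rows at 19 mm pitch; the front row holds the space bar, with only 9 mm of low case edge before it
- space_top (a point): Centre of the top face of the space bar, by far the longest key, in the front row a little left of the middle; 17.5 (x) x 117 (y) mm, 22 mm above the desk, axes as the keyboard's. Keys of equal height lie 1.5 mm behind it and beyond its ends; before it only the low case edge, which a broad fingertip may overhang
- space_bar (a joint): Travel of the space bar in m: 0 up, 0.0035 fully down; it counts as pressed beyond 0.002. Springs back by itself; 0.8 N starts it, 2 N bottoms it
- other_keys: All the other keys of the keyboard, which must not be pressed (tops 22 mm above the desk; a touch of under 1 N presses one). Same origin and axes as the keyboard
- speakerphone: Round dark speakerphone, a puck 136 mm across, 33 mm high, round grey fabric grille 74 mm across on its flat top, loose, 0.45 kg, left or right of the keyboard. Origin: centre of the underside, z up; the long answer key lies towards its -x, a small square mute key towards +x, small round volume keys at +y and -y
- answer_top (a point): Centre of the top face of the answer key, a grey rubber bar 16 (x) x 44 (y) mm on the speakerphone's top, 51 mm from its centre towards -x, axes as the speakerphone's; its top is 39 mm above the desk and 6 mm proud of the speakerphone's flat top
- answer_key (a joint): Travel of the answer key in m: 0 up, 0.003 fully down; it counts as pressed beyond 0.0018. Springs back by itself; 1.5 N starts it, 3.5 N bottoms it
- phone_small_keys: The speakerphone's three other keys, which must not be pressed: two round volume keys 15 mm across, 51 mm from the centre at +y and -y, and a 13 mm square mute key 51 mm from the centre at +x; tops 38 mm above the desk. Same origin and axes as the speakerphone
- mouse: Dark computer mouse 106 (x) x 60 x 36 mm high, loose, on a dark flat mouse mat (220 x 180 x 3 mm) on the other side of the keyboard from the speakerphone. Origin: centre of the underside
- mug: White ceramic mug, 82 mm across, 95 mm high, handle at +y, loose, behind the keyboard. Origin: centre of the underside
- smartphone: Dark smartphone lying flat, 150 (x) x 72 x 8.5 mm, loose, behind the keyboard. Origin: centre of the underside
- stapler: Black and steel stapler 135 (x) x 36 x 53 mm high, loose, behind the keyboard. Origin: centre of the underside
- earbud_case: White rounded earbud case 45 (x) x 60 x 22 mm high, loose, close in front of the speakerphone's answer key. Origin: centre of the underside
- pen: Black pen with steel clip, 10 mm thick, 131 mm long along y, lying loose just in front of the keyboard. Origin: centre of the barrel's underside
There are look-alikes about, which are no part of the job. Of the things that look like the speakerphone, the smaller one is meant.

How it is judged:
On the way, in this order (a step that is already met when the one before it is completed fails the run):
1. the space bar is pressed past 2 mm, the answer key being up (value of joint space_bar above 0.002 m and value of joint answer_key below 0.0006 m), for 0.04 s.
2. the space bar has come back up (value of joint space_bar below 0.0006 m), for 0.1 s.
3. the answer key is pressed past 1.8 mm, the space bar being up (value of joint answer_key above 0.0018 m and value of joint space_bar below 0.0006 m), for 0.04 s.
At the end, for the whole second after the job is handed in: Both keys are up again, and the keyboard, the speakerphone and everything else on the desk stand upright and at rest within 12 mm of where they started (value of joint each of space_bar, answer_key below 0.0006 m and distance of each of keyboard, speakerphone, mouse, mug, smartphone, stapler, earbud_case, pen from where it was at the start of the episode below 0.012 m and angle between each of keyboard, speakerphone, mouse, mug, smartphone, stapler, earbud_case, pen's own z axis and vertical below 0.1 rad and linear speed of each of keyboard, speakerphone, mouse, mug, smartphone, stapler, earbud_case, pen below 0.02 m/s); the robot touches nothing.
It fails at once if another key of the keyboard is pressed (over 0.8 N) (contact force between anything else and other_keys above 0.8 N).
It fails at once if another key of the speakerphone is pressed (over 0.8 N) (contact force between anything else and phone_small_keys above 0.8 N).
It fails at once if the keyboard or the speakerphone is pushed on harder than 20 N (contact force between any of the fingers, the arm and keyboard above 20 N or contact force between any of the fingers, the arm and speakerphone above 20 N).
It fails at once if the keyboard or the speakerphone is shifted or lifted by more than 12 mm (distance of any of keyboard, speakerphone from where it was at the start of the episode above 0.012 m).
It fails at once if something else on the desk is shifted, lifted or knocked by more than 12 mm (distance of any of mouse, mug, smartphone, stapler, earbud_case, pen from where it was at the start of the episode above 0.012 m).
It also fails if it takes over 42 s, if anything falls off the work surface, if the arm or the gripper's body presses on something with over 40 N, if the wrist force passes 120 N, or if a joint passes its speed limit or range.

## Working session

There is one attempt and no reset: what is moved stays moved. The work goes in short steps, Python scripts to look and compute and a tool call to move; the robot and the scene stay as the last step left them, time stands still between calls to the robot, and variables do not carry over. Pictures are saved under pics/ and viewed, at most 10 in all, crops included, and the job is handed in when it is done.

Besides the shell and the picture viewer there is one more tool, called after "Request:" by a JSON object that holds its "method" and its "body", one argument or row to a line. apply_moves: Moves the arm, as the interface text tells. Its arguments: {"type":"object","properties":{"series":{"type":"array","items":{"type":"object","properties":{"jaw":{"type":"number"},"dx":{"type":"number"},"dy":{"type":"number"},"dz":{"type":"number"},"turn":{"type":"number"}}}}},"required":["series"]}

```bash
mkdir -p pics; cat > h.py <<'E'
import numpy as np, cv2
from plant import state, grab_frame, ticket, spotter
def save(p,n): cv2.imwrite('pics/'+n,cv2.cvtColor(p['pixels'],cv2.COLOR_RGB2BGR))
def ray(p,uv):
    M=np.array(p['camera_from_world']);K=np.array(p['mtx']);R=M[:3,:3]
    return -R.T@M[:3,3], R.T@np.linalg.solve(K,[uv[0],uv[1],1])
def onz(p,uv,z):
    c,d=ray(p,uv); return c+d*(z-c[2])/d[2]
def tri(ps):
    A=np.zeros((3,3));b=np.zeros(3)
    for p,uv in ps:
        c,d=ray(p,uv);d=d/np.linalg.norm(d);P=np.eye(3)-np.outer(d,d);A+=P;b+=P@c
    return np.linalg.solve(A,b)
def proj(p,X):
    M=np.array(p['camera_from_world']);x=np.array(p['mtx'])@(M[:3,:3]@X+M[:3,3]);return x[:2]/x[2]
E
python3 - <<'E'
from h import *
s=state();print(s['time'],s['tool_pos'],s['tool_rot'])
for n in('top','side'):
    p=grab_frame(n);save(p,n+'0.png')
    for t in('keyboard','space_bar','space_top','speakerphone','answer_top','pen','earbud_case'):
        for o in spotter.outline_of(p,t)[:3]:
            r=o['region'];v,u=np.nonzero(r);print(n,t,round(o['conf'],2),np.round(o['extent']),r.sum(),np.round(onz(p,(u.mean(),v.mean()),0.02),3))
print(state()['time'])
E
```

```text
0.0 [ 0.26080632 -0.56733646  0.24903172] [-1.05095102e-03  9.76892015e-01  2.13730859e-01 -8.08437031e-05]
top keyboard 0.65 [270. 180. 397. 235.] 6484 [ 0.528 -0.06   0.02 ]
top space_bar 0.73 [303. 222. 349. 229.] 319 [ 0.483 -0.041  0.02 ]
top space_top 0.57 [304. 218. 350. 230.] 301 [ 0.483 -0.039  0.02 ]
top speakerphone 0.76 [369. 251. 453. 335.] 5461 [ 0.314 -0.244  0.02 ]
top speakerphone 0.68 [437. 172. 493. 229.] 2316 [ 0.536 -0.384  0.02 ]
top answer_top 0.81 [415. 256. 442. 277.] 252 [ 0.38  -0.286  0.02 ]
top answer_top 0.57 [271. 179. 399. 234.] 6535 [ 0.528 -0.059  0.02 ]
top answer_top 0.46 [469. 213. 484. 226.] 89 [ 0.492 -0.411  0.02 ]
top pen 0.51 [294. 248. 343. 251.] 155 [ 0.425 -0.019  0.02 ]
top earbud_case 0.93 [477. 231. 506. 257.] 433 [ 0.433 -0.442  0.02 ]
side keyboard 0.93 [281. 176. 377. 236.] 2778 [ 0.517 -0.033  0.02 ]
side keyboard 0.56 [335. 208. 362. 233.] 157 [ 0.412 -0.007  0.02 ]
side space_bar 0.56 [324. 199. 351. 220.] 188 [ 0.479 -0.041  0.02 ]
side space_top 0.59 [325. 203. 351. 219.] 149 [ 0.48  -0.032  0.02 ]
side speakerphone 0.56 [367. 152. 395. 173.] 457 [ 0.553 -0.365  0.02 ]
side pen 0.6 [336. 214. 358. 233.] 86 [ 0.412 -0.012  0.02 ]
0.8
```

View top.

```bash
python3 -c "
import cv2
a=cv2.imread('pics/top0.png')[150:350,240:520];cv2.imwrite('pics/t1.png',cv2.resize(a,None,fx=2.8,fy=2.8,interpolation=cv2.INTER_CUBIC))"
```

```text
(no output)
```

View pics/t1.png

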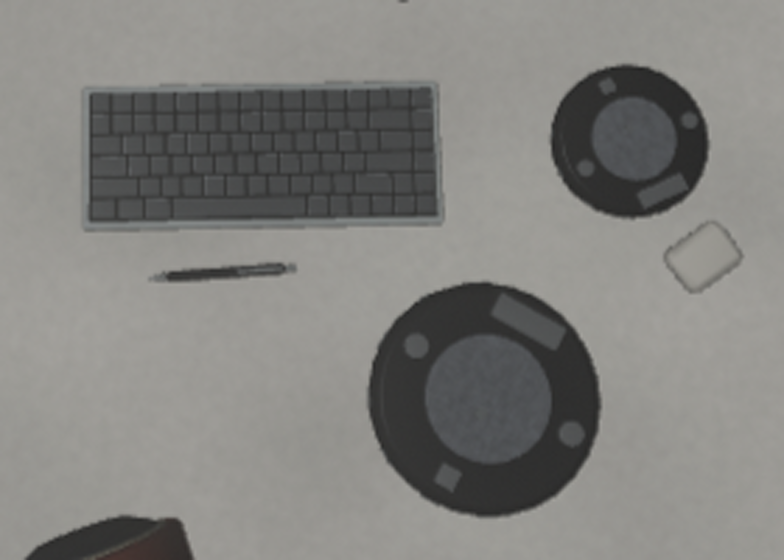

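View pics/side0.png

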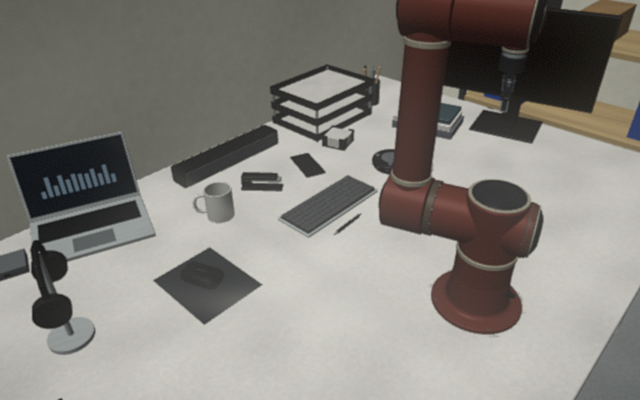

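Request:
{"method": "apply_moves", "body": {
  "series": [
    {"jaw": 1, "dx": 38, "dy": -11},
    {"jaw": 1, "dx": 76, "dy": -22},
    {"jaw": 1, "dx": 114, "dy": -33},
    {"jaw": 1, "dx": 152, "dy": -44},
    {"jaw": 1, "dx": 190, "dy": -55}
  ]
}}

```text
invalid input at $.series[0]: expected keys jaw, dx, dy, dz, turn
```

```bash
python3 - <<'E'
from h import *
s=state();print(s['time'],s['tool_pos'],s['tool_rot'],s['gripper_width'])
p=grab_frame('wrist');save(p,'w1.png')
M=np.array(p['camera_from_world']);print(-M[:3,:3].T@M[:3,3],M[2,:3])
for t in('keyboard','space_bar','speakerphone','answer_key','phone_small_keys','earbud_case'):
  for o in spotter.outline_of(p,t)[:3]:
    r=o['region'];v,u=np.nonzero(r);print(t,round(o['conf'],2),np.round(o['extent']),r.sum(),np.round(onz(p,(u.mean(),v.mean()),0.039),4))
E
```

```text
0.8 [ 0.26100888 -0.56789516  0.25034573] [3.70752887e-05 9.76888779e-01 2.13748243e-01 1.26425425e-05] 0.9958650542078379
[ 0.33037558 -0.53600491  0.37414918] [-0.26981658 -0.12421441 -0.95486638]
speakerphone 0.68 [  0.   0. 151.  98.] 12919 [ 0.2833 -0.2757  0.039 ]
phone_small_keys 0.93 [  0.  35. 108.  64.] 468 [ 0.2855 -0.2964  0.039 ]
earbud_case 0.7 [257.   0. 301.   7.] 175 [ 0.4046 -0.4523  0.039 ]
```

View pics/w1.png

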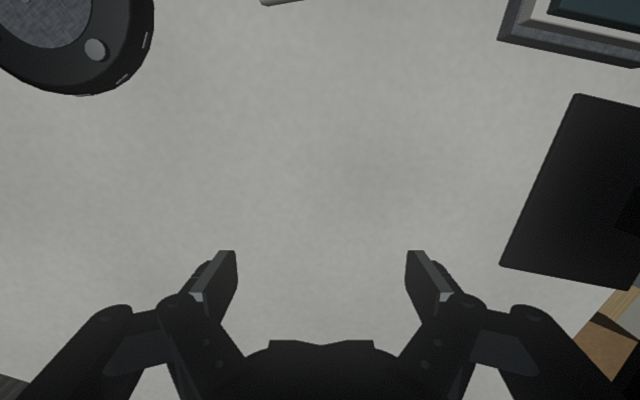

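The move was refused because every row needs all five keys. The wrist view shows empty desk between the open fingers, with the larger look-alike speakerphone at top left (75,40).

Request:
{"method": "apply_moves", "body": {
  "series": [
    {"jaw": 1, "dx": 38, "dy": -11, "dz": 0, "turn": 0},
    {"jaw": 1, "dx": 76, "dy": -22, "dz": 0, "turn": 0},
    {"jaw": 1, "dx": 114, "dy": -33, "dz": 0, "turn": 0},
    {"jaw": 1, "dx": 152, "dy": -44, "dz": 0, "turn": 0},
    {"jaw": 1, "dx": 170, "dy": -55, "dz": 0, "turn": 0}
  ]
}}

```text
time: 1.57
tool_pos: [0.3952, -0.4446, 0.2505]
tool_rot: [-0.0, 0.977, 0.215, 0.001]
contact_force: [0.0, -0.7, 0.3]
gripper_width: 0.299
grasp_force: 0.0
```

```bash
python3 - <<'E'
from h import *
s=state();print(s['time'],s['tool_pos'],s['tool_rot'],s['gripper_width'])
p=grab_frame('wrist');save(p,'w2.png')
M=np.array(p['camera_from_world']);print(-M[:3,:3].T@M[:3,3],M[2,:3])
for t in('keyboard','space_bar','speakerphone','answer_key','phone_small_keys','earbud_case'):
  for o in spotter.outline_of(p,t)[:3]:
    r=o['region'];v,u=np.nonzero(r);print(t,round(o['conf'],2),np.round(o['extent']),r.sum(),np.round(onz(p,(u.mean(),v.mean()),0.039),4))
E
```

```text
1.5667 [ 0.39523806 -0.44455601  0.25045764] [-1.02632357e-04  9.76614255e-01  2.14997695e-01  7.59456107e-04] 0.2988170959690314
[ 0.46434413 -0.41257305  0.3743615 ] [-0.26812786 -0.12433903 -0.95532573]
keyboard 0.6 [ 99.   0. 175.  32.] 1185 [ 0.4769 -0.2115  0.039 ]
speakerphone 0.77 [261.   4. 388. 101.] 10641 [ 0.5247 -0.3878  0.039 ]
speakerphone 0.56 [ 46.  72. 224. 238.] 22043 [ 0.3265 -0.2386  0.039 ]
answer_key 0.77 [302.  78. 347.  91.] 659 [ 0.4896 -0.4035  0.039 ]
answer_key 0.66 [145.  99. 201. 159.] 1356 [ 0.3775 -0.2698  0.039 ]
phone_small_keys 0.94 [265.  28. 380.  50.] 397 [ 0.5302 -0.3846  0.039 ]
phone_small_keys 0.61 [ 71.  94. 186. 222.] 1012 [ 0.305  -0.2121  0.039 ]
earbud_case 0.95 [309. 125. 359. 165.] 1717 [ 0.4363 -0.4406  0.039 ]
```

View pics/w2.png

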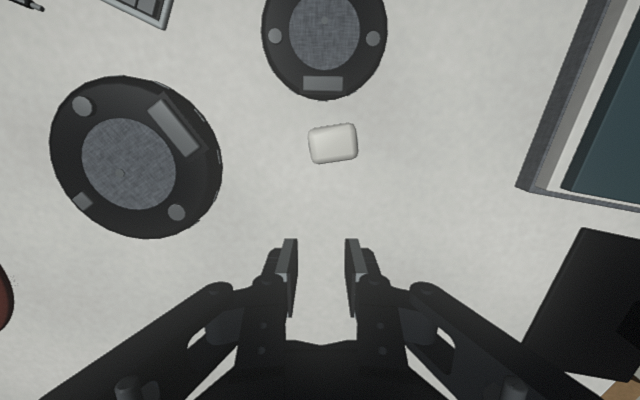

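The small speakerphone sits at top centre, with its answer key at about (324,84). The earbud case is at (333,143), and the big look-alike is on the left. Next I move over the keyboard.

Request:
{"method": "apply_moves", "body": {
  "series": [
    {"jaw": 1, "dx": 18, "dy": -36, "dz": 0, "turn": 0},
    {"jaw": 1, "dx": 36, "dy": -72, "dz": 0, "turn": 0},
    {"jaw": 1, "dx": 54, "dy": -108, "dz": 0, "turn": 0},
    {"jaw": 1, "dx": 72, "dy": -144, "dz": 0, "turn": 0},
    {"jaw": 1, "dx": 90, "dy": -170, "dz": 0, "turn": 0}
  ]
}}

```text
time: 2.33
tool_pos: [0.4022, -0.2536, 0.2502]
tool_rot: [-0.0, 0.977, 0.213, -0.0]
contact_force: [0.4, -0.7, 0.4]
gripper_width: 0.001
grasp_force: 0.0
```

Request:
{"method": "apply_moves", "body": {
  "series": [
    {"jaw": 1, "dx": 18, "dy": -36, "dz": 0, "turn": 0.11},
    {"jaw": 1, "dx": 36, "dy": -72, "dz": 0, "turn": 0.22},
    {"jaw": 1, "dx": 54, "dy": -108, "dz": 0, "turn": 0.33},
    {"jaw": 1, "dx": 72, "dy": -144, "dz": 0, "turn": 0.43},
    {"jaw": 1, "dx": 92, "dy": -170, "dz": 0, "turn": 0.43}
  ]
}}

```text
time: 2.75
tool_pos: [0.4152, -0.0612, 0.2506]
tool_rot: [0.0, 1.0, -0.003, 0.0]
contact_force: [1.4, -0.2, -0.2]
gripper_width: -0.001
grasp_force: 0.0
```

```bash
cat > look.py <<'E'
from h import *
import sys
s=state();print(s['time'],s['tool_pos'],s['tool_rot'],s['gripper_width'])
p=grab_frame('wrist');save(p,sys.argv[1]+'.png')
np.savez(sys.argv[1],m=p['mtx'],c=p['camera_from_world'])
for t in sys.argv[2:]:
  for o in spotter.outline_of(p,t)[:3]:
    r=o['region'];c,wh,a=cv2.minAreaRect(np.argwhere(r)[:,::-1].astype(np.float32))
    b=cv2.boxPoints((c,wh,a))
    for z in (.022,.039): print(t,round(o['conf'],2),np.round(o['extent']),np.round(c),z,np.round(onz(p,c,z),4),[np.round(onz(p,q,z)[:2],4).tolist() for q in b])
E
python3 look.py w3 keyboard space_bar pen
```

```text
2.75 [ 0.41519756 -0.06116568  0.25061067] [ 2.19105040e-04  9.99996475e-01 -2.60610893e-03  4.58522821e-04] -0.0013244186446047077
keyboard 0.91 [169.   6. 460. 129.] [316.  69.] 0.022 [ 0.5343 -0.0561  0.022 ] [[0.5943, 0.0969], [0.5941, -0.2097], [0.4669, -0.2279], [0.4671, 0.1164]]
keyboard 0.91 [169.   6. 460. 129.] [316.  69.] 0.039 [ 0.5322 -0.0564  0.039 ] [[0.5893, 0.0893], [0.5891, -0.2025], [0.4681, -0.2198], [0.4683, 0.1078]]
space_bar 0.79 [248. 106. 349. 121.] [298. 115.] 0.022 [ 0.485  -0.0354  0.022 ] [[0.4943, 0.022], [0.4936, -0.0932], [0.4756, -0.0936], [0.4762, 0.0234]]
space_bar 0.79 [248. 106. 349. 121.] [298. 115.] 0.039 [ 0.4853 -0.0366  0.039 ] [[0.4941, 0.018], [0.4935, -0.0917], [0.4764, -0.0921], [0.477, 0.0193]]
pen 0.86 [240. 155. 338. 169.] [290. 161.] 0.022 [ 0.4307 -0.0228  0.022 ] [[0.4322, 0.0383], [0.4389, -0.0833], [0.4292, -0.084], [0.4224, 0.0386]]
pen 0.86 [240. 155. 338. 169.] [290. 161.] 0.039 [ 0.4336 -0.0246  0.039 ] [[0.435, 0.0335], [0.4414, -0.0822], [0.4322, -0.0829], [0.4258, 0.0338]]
pen 0.69 [247. 106. 350. 122.] [298. 116.] 0.022 [ 0.4839 -0.0353  0.022 ] [[0.4751, 0.0235], [0.4931, 0.0221], [0.4925, -0.0932], [0.4745, -0.0936]]
pen 0.69 [247. 106. 350. 122.] [298. 116.] 0.039 [ 0.4842 -0.0366  0.039 ] [[0.4759, 0.0194], [0.4931, 0.018], [0.4925, -0.0917], [0.4753, -0.0921]]
```

View pics/w3.png

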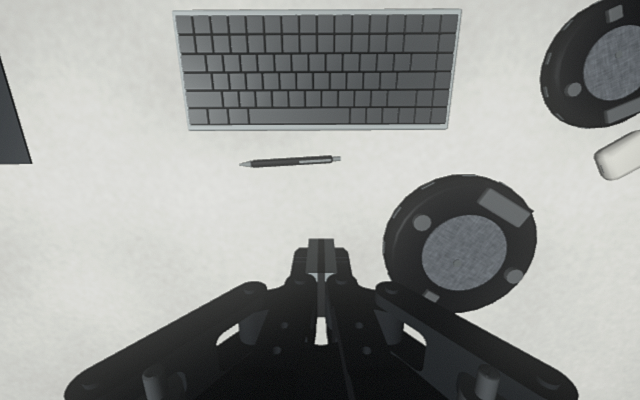

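The keyboard is at top, nearly square to the tool, with the space bar at (298,115). The pen is at (290,161) and the closed tips at (321,240). I'll descend to hover over the bar.

Request:
{"method": "apply_moves", "body": {
  "series": [
    {"jaw": 1, "dx": 16, "dy": -6, "dz": 30, "turn": 0},
    {"jaw": 1, "dx": 32, "dy": -13, "dz": 60, "turn": 0},
    {"jaw": 1, "dx": 48, "dy": -20, "dz": 90, "turn": 0},
    {"jaw": 1, "dx": 65, "dy": -26, "dz": 120, "turn": 0},
    {"jaw": 1, "dx": 65, "dy": -26, "dz": 145, "turn": 0}
  ]
}}

```text
time: 3.37
tool_pos: [0.4823, -0.0377, 0.1034]
tool_rot: [-0.0, 1.0, -0.001, -0.0]
contact_force: [-0.2, 0.8, -0.6]
gripper_width: 0.001
grasp_force: 0.0
```

```bash
python3 look.py w4 space_bar keyboard; python3 - <<'E'
from h import *
p=np.load('w4.npz');q={'mtx':p['m'],'camera_from_world':p['c']};t=np.array(state()['tool_pos'])
for d in [(0,0),(.011,.0145),(-.011,.0145),(-.011,-.0145),(.011,-.0145)]: print(proj(q,t+np.array([*d,-.019])).round())
E
```

```text
3.3667 [ 0.48232343 -0.03768592  0.10344856] [-1.61793632e-05  9.99999619e-01 -8.72796434e-04 -6.06885521e-06] 0.0010879293663646908
keyboard 0.78 [113.  48. 584. 226.] [350. 138.] 0.022 [ 0.5395 -0.0577  0.022 ] [[0.5955, 0.0936], [0.595, -0.2059], [0.4725, -0.2387], [0.4732, 0.1196]]
keyboard 0.78 [113.  48. 584. 226.] [350. 138.] 0.039 [ 0.5411 -0.056   0.039 ] [[0.5925, 0.0827], [0.592, -0.1919], [0.4796, -0.222], [0.4802, 0.1066]]
keyboard 0.2 [240. 198. 396. 226.] [318. 210.] 0.022 [ 0.4855 -0.0358  0.022 ] [[0.4955, 0.0218], [0.4952, -0.0935], [0.4752, -0.095], [0.4755, 0.0235]]
keyboard 0.2 [240. 198. 396. 226.] [318. 210.] 0.039 [ 0.4915 -0.0359  0.039 ] [[0.5007, 0.0169], [0.5005, -0.0889], [0.4821, -0.0902], [0.4823, 0.0184]]
[321. 259.]
[294. 241.]
[295. 276.]
[346. 276.]
[347. 241.]
```

View pics/w4.png

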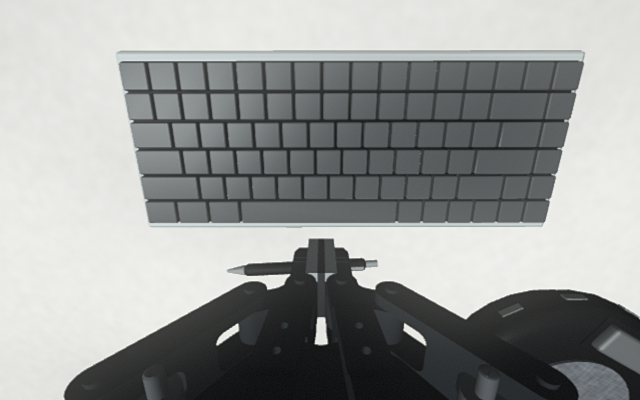

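The closed tips project at (321,240), in front of the space bar centred at (318,212). Both views agree on a bar height of 22 mm and a centre of (0.485,-0.036).

Request:
{"method": "apply_moves", "body": {
  "series": [
    {"jaw": 1, "dx": 0, "dy": 0, "dz": 20, "turn": 0},
    {"jaw": 1, "dx": 0, "dy": 0, "dz": 40, "turn": 0},
    {"jaw": 1, "dx": 0, "dy": 0, "dz": 55, "turn": 0},
    {"jaw": 1, "dx": 0, "dy": 0, "dz": 55, "turn": 0}
  ]
}}

```text
time: 3.85
tool_pos: [0.4798, -0.0371, 0.0496]
tool_rot: [-0.0, 1.0, -0.001, -0.001]
contact_force: [-0.1, -0.6, -0.1]
gripper_width: -0.005
grasp_force: 0.0
```

```bash
python3 look.py w5 space_bar; python3 -c "
from h import *
p=np.load('w5.npz');q={'mtx':p['m'],'camera_from_world':p['c']}
for X in [(.491,-.037),(.469,-.037)]: print(proj(q,np.array([*X,.031])))
a=cv2.imread('pics/w5.png')[180:300,220:420];cv2.imwrite('pics/w5c.png',cv2.resize(a,None,fx=4,fy=4))"
```

```text
3.85 [ 0.47979778 -0.03712387  0.04958294] [-1.45385502e-04  9.99999014e-01 -7.06623488e-04 -1.20498532e-03] -0.005326981817498808
space_bar 0.75 [215. 221. 422. 252.] [318. 237.] 0.022 [ 0.4861 -0.0356  0.022 ] [[0.4765, 0.0243], [0.4965, 0.0219], [0.4953, -0.0934], [0.4753, -0.0953]]
space_bar 0.75 [215. 221. 422. 252.] [318. 237.] 0.039 [ 0.494  -0.0357  0.039 ] [[0.4855, 0.0174], [0.5032, 0.0153], [0.5022, -0.0871], [0.4845, -0.0887]]
[320.9338556  235.59862461]
[320.98632265 271.54156031]
```

View pics/w5c.png

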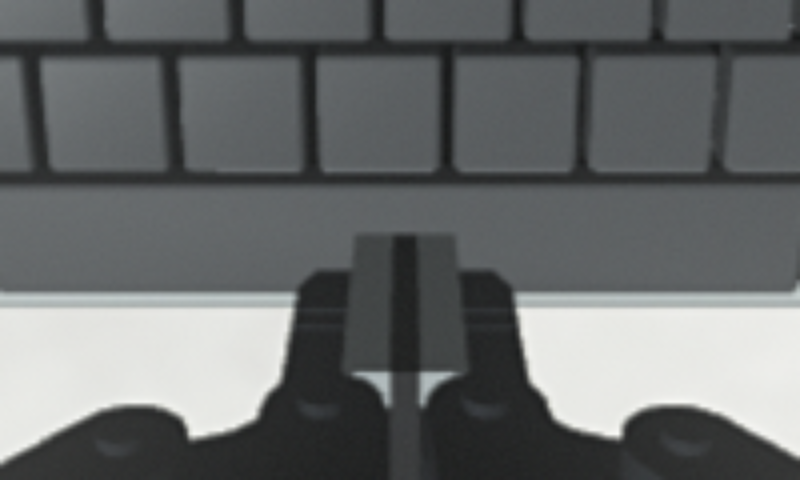

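The tip lies within the depth of the space bar (crop rows 235 versus 183–290), clear of the row behind it. Pressing in small steps.

Request:
{"method": "apply_moves", "body": {
  "series": [
    {"jaw": 1, "dx": 0, "dy": 0, "dz": 6, "turn": 0},
    {"jaw": 1, "dx": 0, "dy": 0, "dz": 9, "turn": 0},
    {"jaw": 1, "dx": 0, "dy": 0, "dz": 10, "turn": 0},
    {"jaw": 1, "dx": 0, "dy": 0, "dz": 10, "turn": 0}
  ]
}}

```text
time: 4.28
tool_pos: [0.4812, -0.0361, 0.0407]
tool_rot: [0.0, 1.0, 0.0, 0.0]
contact_force: [-0.4, -0.9, 0.4]
gripper_width: 0.002
grasp_force: 0.4
```

```bash
python3 - <<'E'
from h import *
for i in range(4):
    s=state();print(s['time'],s['tool_pos'],s['contact_force']);grab_frame('wrist')
E
```

```text
4.2833 [ 0.48119203 -0.03610708  0.04074928] [-0.35798533 -0.93985062  0.39090418]
4.3333 [ 0.48121814 -0.03607752  0.04081884] [-0.49675563 -0.70645466  0.79471544]
4.3833 [ 0.48123249 -0.03603234  0.04081204] [-0.29522058 -0.78387155  0.23059954]
4.4333 [ 0.48121436 -0.03601135  0.04075494] [ 0.01240068 -0.57256842  0.22040295]
```

Request:
{"method": "apply_moves", "body": {
  "series": [
    {"jaw": 1, "dx": 0, "dy": 0, "dz": 1.5, "turn": 0},
    {"jaw": 1, "dx": 0, "dy": 0, "dz": 2, "turn": 0},
    {"jaw": 1, "dx": 0, "dy": 0, "dz": 2, "turn": 0}
  ]
}}

```text
time: 4.73
tool_pos: [0.4812, -0.036, 0.0385]
tool_rot: [0.0, 1.0, 0.0, 0.0]
contact_force: [0.2, -0.8, 1.4]
gripper_width: 0.003
grasp_force: 0.8
```

Request:
{"method": "apply_moves", "body": {
  "series": [
    {"jaw": 1, "dx": 0, "dy": 0, "dz": 1, "turn": 0},
    {"jaw": 1, "dx": 0, "dy": 0, "dz": 1, "turn": 0}
  ]
}}

```text
time: 4.9
tool_pos: [0.4812, -0.036, 0.0376]
tool_rot: [0.0, 1.0, 0.0, 0.0]
contact_force: [0.9, -0.5, 2.4]
gripper_width: -0.004
grasp_force: 0.9
```

```bash
python3 - <<'E'
from h import *
F=[]
for i in range(4):
    s=state();F.append([*s['tool_pos'],*s['contact_force']]);grab_frame('wrist')
print(np.array(F).round(4))
E
```

```text
[[ 0.4812 -0.036   0.0376  0.9297 -0.4742  2.4022]
 [ 0.4812 -0.036   0.0375  0.943  -0.7801  2.7355]
 [ 0.4812 -0.036   0.0375  0.5945 -0.6902  2.8091]
 [ 0.4812 -0.0359  0.0375  0.6473 -1.2018  2.2471]]
```

Request:
{"method": "apply_moves", "body": {
  "series": [
    {"jaw": 1, "dx": 0, "dy": 0, "dz": 0.5, "turn": 0},
    {"jaw": 1, "dx": 0, "dy": 0, "dz": 0.5, "turn": 0}
  ]
}}

```text
time: 5.27
tool_pos: [0.4812, -0.036, 0.0374]
tool_rot: [0.0, 1.0, 0.0, 0.0]
contact_force: [-0.6, -0.0, 4.8]
gripper_width: 0.0
grasp_force: 2.7
```

It has bottomed out, so the bar is pressed. Lifting off.

Request:
{"method": "apply_moves", "body": {
  "series": [
    {"jaw": 1, "dx": 0, "dy": 0, "dz": -15, "turn": 0},
    {"jaw": 1, "dx": 0, "dy": 0, "dz": -45, "turn": 0},
    {"jaw": 1, "dx": 0, "dy": 0, "dz": -85, "turn": 0},
    {"jaw": 1, "dx": 0, "dy": 0, "dz": -125, "turn": 0},
    {"jaw": 1, "dx": 0, "dy": 0, "dz": -125, "turn": 0}
  ]
}}

```text
time: 5.68
tool_pos: [0.4851, -0.0368, 0.1703]
tool_rot: [0.002, 1.0, 0.0, 0.007]
contact_force: [1.5, -0.2, 0.8]
gripper_width: -0.002
grasp_force: 0.0
```

Request:
{"method": "apply_moves", "body": {
  "series": [
    {"jaw": 1, "dx": 0, "dy": 38, "dz": 0, "turn": 0},
    {"jaw": 1, "dx": 0, "dy": 76, "dz": 0, "turn": 0},
    {"jaw": 1, "dx": 0, "dy": 114, "dz": 0, "turn": 0},
    {"jaw": 1, "dx": 0, "dy": 152, "dz": 0, "turn": 0},
    {"jaw": 1, "dx": -10, "dy": 190, "dz": 0, "turn": 0}
  ]
}}

```text
time: 6.1
tool_pos: [0.4709, -0.2273, 0.1611]
tool_rot: [-0.0, 1.0, 0.001, -0.0]
contact_force: [0.6, 0.1, -0.5]
gripper_width: -0.002
grasp_force: 0.0
```

Request:
{"method": "apply_moves", "body": {
  "series": [
    {"jaw": 1, "dx": 0, "dy": 38, "dz": 0, "turn": -0.11},
    {"jaw": 1, "dx": -5, "dy": 76, "dz": 0, "turn": -0.22},
    {"jaw": 1, "dx": -10, "dy": 114, "dz": 0, "turn": -0.33},
    {"jaw": 1, "dx": -15, "dy": 152, "dz": 0, "turn": -0.43},
    {"jaw": 1, "dx": -15, "dy": 188, "dz": 0, "turn": -0.43}
  ]
}}

```text
time: 6.52
tool_pos: [0.4546, -0.4154, 0.1604]
tool_rot: [-0.001, 0.977, 0.215, -0.001]
contact_force: [0.7, -0.7, -0.3]
gripper_width: -0.0
grasp_force: 0.0
```

Request:
{"method": "apply_moves", "body": {
  "series": [
    {"jaw": 1, "dx": 0, "dy": 0, "dz": 0, "turn": 0},
    {"jaw": 1, "dx": 0, "dy": 0, "dz": 0, "turn": 0}
  ]
}}

```text
time: 6.68
tool_pos: [0.4552, -0.415, 0.1604]
tool_rot: [-0.001, 0.977, 0.212, -0.001]
contact_force: [-0.8, -0.7, 0.7]
gripper_width: -0.001
grasp_force: 0.0
```

```bash
python3 look.py w6 answer_key phone_small_keys speakerphone earbud_case
```

```text
6.6833 [ 0.45522063 -0.4149769   0.16038275] [-1.18812934e-03  9.77194832e-01  2.12340715e-01 -5.19757052e-04] -0.0014776580599277175
answer_key 0.65 [102. 182. 171. 249.] [138. 214.] 0.022 [ 0.3627 -0.262   0.022 ] [[0.3651, -0.2241], [0.3937, -0.2377], [0.3602, -0.3014], [0.329, -0.2885]]
answer_key 0.65 [102. 182. 171. 249.] [138. 214.] 0.039 [ 0.3732 -0.2699  0.039 ] [[0.3755, -0.2345], [0.4022, -0.2472], [0.3709, -0.3067], [0.3417, -0.2947]]
answer_key 0.63 [301. 149. 351. 167.] [325. 157.] 0.022 [ 0.4878 -0.4045  0.022 ] [[0.4705, -0.3877], [0.4864, -0.3808], [0.5048, -0.421], [0.4892, -0.4287]]
answer_key 0.63 [301. 149. 351. 167.] [325. 157.] 0.039 [ 0.4902 -0.4032  0.039 ] [[0.474, -0.3874], [0.4889, -0.381], [0.5061, -0.4186], [0.4915, -0.4258]]
phone_small_keys 0.81 [  7. 179. 155. 320.] [ 58. 272.] 0.022 [ 0.2645 -0.2029  0.022 ] [[0.2626, -0.1022], [0.361, -0.1534], [0.2667, -0.3122], [0.1417, -0.266]]
phone_small_keys 0.81 [  7. 179. 155. 320.] [ 58. 272.] 0.039 [ 0.2814 -0.2146  0.039 ] [[0.2796, -0.1205], [0.3716, -0.1683], [0.2834, -0.3168], [0.1665, -0.2737]]
phone_
[... 1222 characters left out ...]
21], [0.6188, -0.4096], [0.5073, -0.4729], [0.4494, -0.3462]]
speakerphone 0.55 [306. 197. 368. 243.] [338. 220.] 0.022 [ 0.4375 -0.4411  0.022 ] [[0.4405, -0.4043], [0.4722, -0.453], [0.4344, -0.4793], [0.4007, -0.4284]]
speakerphone 0.55 [306. 197. 368. 243.] [338. 220.] 0.039 [ 0.4431 -0.4373  0.039 ] [[0.4459, -0.4029], [0.4756, -0.4485], [0.4403, -0.4731], [0.4088, -0.4255]]
earbud_case 0.91 [308. 195. 368. 242.] [338. 220.] 0.022 [ 0.4376 -0.4407  0.022 ] [[0.4399, -0.4038], [0.4727, -0.4516], [0.4352, -0.479], [0.4002, -0.4291]]
earbud_case 0.91 [308. 195. 368. 242.] [338. 220.] 0.039 [ 0.4432 -0.437   0.039 ] [[0.4454, -0.4025], [0.4761, -0.4472], [0.441, -0.4728], [0.4083, -0.4261]]
```

View pics/w6.png

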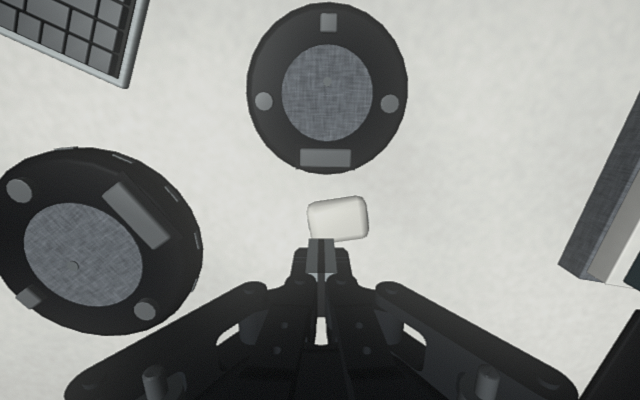

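The small phone's answer key is at (325,158), level with the tool, and the earbud case is at (338,220). Two views agree on the key centre at (0.490,-0.403) and a height of 39 mm.

Request:
{"method": "apply_moves", "body": {
  "series": [
    {"jaw": 1, "dx": 18, "dy": 2, "dz": 20, "turn": 0},
    {"jaw": 1, "dx": 36, "dy": 4, "dz": 45, "turn": 0},
    {"jaw": 1, "dx": 36, "dy": 4, "dz": 75, "turn": 0},
    {"jaw": 1, "dx": 36, "dy": 4, "dz": 94, "turn": 0},
    {"jaw": 1, "dx": 36, "dy": 4, "dz": 94, "turn": 0}
  ]
}}

```text
time: 7.35
tool_pos: [0.4884, -0.3984, 0.0622]
tool_rot: [-0.004, 0.977, 0.215, -0.003]
contact_force: [-1.1, 1.2, -1.1]
gripper_width: 0.001
grasp_force: 0.0
```

```bash
python3 look.py w7 answer_key; python3 -c "
import cv2
a=cv2.imread('pics/w7.png')[150:300,220:420];cv2.imwrite('pics/w7c.png',cv2.resize(a,None,fx=4,fy=4))"
```

```text
7.35 [ 0.48837345 -0.39842457  0.06222968] [-0.0042066   0.97667488  0.21466685 -0.00257508] 0.001021416830820231
answer_key 0.92 [  0. 286. 105. 378.] [ 49. 332.] 0.022 [ 0.3408 -0.2555  0.022 ] [[0.3425, -0.216], [0.3781, -0.2307], [0.339, -0.2971], [0.298, -0.284]]
answer_key 0.92 [  0. 286. 105. 378.] [ 49. 332.] 0.039 [ 0.3634 -0.2671  0.039 ] [[0.365, -0.2317], [0.3968, -0.2449], [0.3618, -0.3044], [0.325, -0.2927]]
answer_key 0.74 [289. 235. 371. 262.] [330. 248.] 0.022 [ 0.4843 -0.406   0.022 ] [[0.4662, -0.3863], [0.4849, -0.3798], [0.5018, -0.4252], [0.4836, -0.4332]]
answer_key 0.74 [289. 235. 371. 262.] [330. 248.] 0.039 [ 0.492 -0.402  0.039] [[0.4758, -0.3843], [0.4925, -0.3785], [0.5077, -0.4192], [0.4914, -0.4264]]
```

View pics/w7c.png

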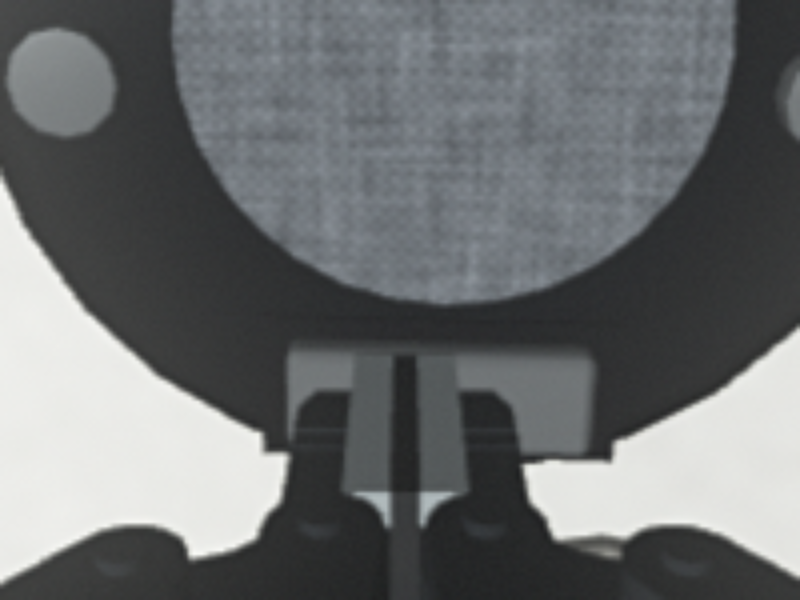

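The pad covers the answer key in depth but sits about 4 mm left of its centre (405 versus 440 in the crop). I'll shift it over and press.

Request:
{"method": "apply_moves", "body": {
  "series": [
    {"jaw": 1, "dx": 0, "dy": 4, "dz": 0, "turn": 0},
    {"jaw": 1, "dx": 0, "dy": 4, "dz": 4, "turn": 0},
    {"jaw": 1, "dx": 0, "dy": 4, "dz": 7, "turn": 0},
    {"jaw": 1, "dx": 0, "dy": 4, "dz": 8, "turn": 0},
    {"jaw": 1, "dx": 0, "dy": 4, "dz": 8, "turn": 0}
  ]
}}

```text
time: 7.87
tool_pos: [0.4921, -0.4063, 0.06]
tool_rot: [0.0, 0.977, 0.214, 0.0]
contact_force: [0.0, -0.4, 0.4]
gripper_width: 0.006
grasp_force: 0.0
```

Request:
{"method": "apply_moves", "body": {
  "series": [
    {"jaw": 1, "dx": 0, "dy": 0, "dz": 1, "turn": 0},
    {"jaw": 1, "dx": 0, "dy": 0, "dz": 1, "turn": 0}
  ]
}}

```text
time: 8.03
tool_pos: [0.4921, -0.4062, 0.0588]
tool_rot: [-0.0, 0.977, 0.214, -0.0]
contact_force: [-0.2, -0.6, 0.2]
gripper_width: -0.004
grasp_force: 0.0
```

Request:
{"method": "apply_moves", "body": {
  "series": [
    {"jaw": 1, "dx": 0, "dy": 0, "dz": 1.5, "turn": 0},
    {"jaw": 1, "dx": 0, "dy": 0, "dz": 2, "turn": 0},
    {"jaw": 1, "dx": 0, "dy": 0, "dz": 2, "turn": 0}
  ]
}}

```text
time: 8.28
tool_pos: [0.4923, -0.4063, 0.0571]
tool_rot: [0.0, 0.977, 0.214, 0.0]
contact_force: [-0.7, 0.1, 3.5]
gripper_width: -0.003
grasp_force: 1.0
```

Request:
{"method": "apply_moves", "body": {
  "series": [
    {"jaw": 1, "dx": 0, "dy": 0, "dz": 1, "turn": 0},
    {"jaw": 1, "dx": 0, "dy": 0, "dz": 1, "turn": 0}
  ]
}}

```text
time: 8.45
tool_pos: [0.4924, -0.4064, 0.0561]
tool_rot: [0.0, 0.977, 0.214, 0.0]
contact_force: [-0.6, 0.6, 2.9]
gripper_width: -0.0
grasp_force: 1.4
```

Request:
{"method": "apply_moves", "body": {
  "series": [
    {"jaw": 1, "dx": 0, "dy": 0, "dz": 0.7, "turn": 0},
    {"jaw": 1, "dx": 0, "dy": 0, "dz": 0.7, "turn": 0}
  ]
}}

```text
time: 8.62
tool_pos: [0.4924, -0.4064, 0.0553]
tool_rot: [0.0, 0.977, 0.214, 0.0]
contact_force: [-0.2, -0.5, 3.8]
gripper_width: -0.003
grasp_force: 1.6
```

Request:
{"method": "apply_moves", "body": {
  "series": [
    {"jaw": 1, "dx": 0, "dy": 0, "dz": 0.5, "turn": 0},
    {"jaw": 1, "dx": 0, "dy": 0, "dz": 0.5, "turn": 0}
  ]
}}

```text
time: 8.78
tool_pos: [0.4924, -0.4064, 0.0551]
tool_rot: [0.0, 0.977, 0.214, 0.0]
contact_force: [-0.5, -0.3, 4.4]
gripper_width: -0.001
grasp_force: 2.3
```

Request:
{"method": "apply_moves", "body": {
  "series": [
    {"jaw": 1, "dx": 0, "dy": 0, "dz": 0.5, "turn": 0},
    {"jaw": 1, "dx": 0, "dy": 0, "dz": 0.5, "turn": 0}
  ]
}}

```text
time: 8.95
tool_pos: [0.4924, -0.4064, 0.055]
tool_rot: [0.0, 0.977, 0.214, 0.0]
contact_force: [-2.4, 1.5, 7.4]
gripper_width: 0.001
grasp_force: 3.5
```

Request:
{"method": "apply_moves", "body": {
  "series": [
    {"jaw": 1, "dx": 0, "dy": 0, "dz": -15, "turn": 0},
    {"jaw": 1, "dx": 0, "dy": 0, "dz": -45, "turn": 0},
    {"jaw": 1, "dx": 0, "dy": 0, "dz": -85, "turn": 0},
    {"jaw": 1, "dx": 0, "dy": 0, "dz": -125, "turn": 0},
    {"jaw": 1, "dx": 0, "dy": 0, "dz": -125, "turn": 0}
  ]
}}

```text
time: 9.37
tool_pos: [0.4957, -0.4096, 0.1902]
tool_rot: [0.007, 0.977, 0.214, 0.004]
contact_force: [1.3, -0.8, 2.0]
gripper_width: -0.001
grasp_force: 0.0
```

Request:
{"method": "apply_moves", "body": {
  "series": [
    {"jaw": 1, "dx": 0, "dy": 0, "dz": 0, "turn": 0},
    {"jaw": 1, "dx": 0, "dy": 0, "dz": 0, "turn": 0},
    {"jaw": 1, "dx": 0, "dy": 0, "dz": 0, "turn": 0}
  ]
}}

```text
time: 9.62
tool_pos: [0.4914, -0.4052, 0.177]
tool_rot: [-0.002, 0.977, 0.214, -0.001]
contact_force: [0.0, 0.6, 0.2]
gripper_width: 0.002
grasp_force: 0.0
```

```bash
python3 look.py w8 answer_key earbud_case | grep 0.039; python3 -c "
from h import *
print(ticket.job_done())"
```

```text
answer_key 0.93 [121. 216. 180. 276.] [149. 244.] 0.039 [ 0.3711 -0.271   0.039 ] [[0.3748, -0.2367], [0.4, -0.2483], [0.3672, -0.3066], [0.3398, -0.2955]]
answer_key 0.66 [295. 185. 344. 202.] [318. 192.] 0.039 [ 0.491  -0.4025  0.039 ] [[0.4898, -0.38], [0.5074, -0.4182], [0.4923, -0.4255], [0.4744, -0.3866]]
earbud_case 0.87 [303. 226. 360. 261.] [333. 237.] 0.039 [ 0.4552 -0.4345  0.039 ] [[0.4328, -0.4085], [0.47, -0.403], [0.4771, -0.46], [0.4395, -0.4678]]
earbud_case 0.32 [  2.   0. 160. 118.] [78. 58.] 0.039 [ 0.5129 -0.1745  0.039 ] [[0.5294, -0.1105], [0.5808, -0.2226], [0.4945, -0.2458], [0.437, -0.1207]]
the job is handed in; nothing more can be done
None
```

I pressed the space bar and then the smaller speakerphone's answer key, each until it bottomed out (last wrist readings about 5 N and 7 N), withdrew the arm and handed the job in at about 10 s; no verdict came back.

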